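# Gauge the depth of a blind bore

## Robot

A 6-joint arm with a two-finger parallel gripper is mounted at the origin on the work surface. World frame = base frame: x ahead of the robot, y to its left, z up, the work surface at z = 0. Lengths are in mm, angles in degrees, forces in N, time in s.
With the tool pointing down it reaches from about 350 to 850 mm from the base axis. Payload 8.1 kg.
Tool frame: the origin (TCP) lies between the finger pads; the fingertips stand 22 mm ahead of it and the grasp point (between the pads) lies 3 mm ahead of it; z points along the fingers, y is the line along which they close (so a half turn about z gives the same grasp; the last joint's range is limited). The gripper opens to 85 mm and grips with 20 to 120 N. Pads are 22 mm wide; open, the fingers measure 114 mm over their backs; the gripper's body (76 mm by 85 mm) begins 54 mm behind the grasp point. The pads swing forward as they close: fully open they stand 13 mm farther back than shut.
Start: joints at [-71.413, 7.471, 85.268, -0, 87.261, -4.893], TCP at [239.075, -550.317, 253.292] pointing down, gripper open.
Joint ranges: [-169.43, 169.43], [-51.17, 129.36], [1.28, 143.12], [-76.62, 256.62], [0, 156.53], [-152.29, 152.29]. Speed limits (degrees/s): [136.94, 136.94, 159.86, 180, 180, 180].

## Interface

Orientations are given as [roll, pitch, yaw] about the fixed x, y, z axes, in that order (R = Rz(yaw) Ry(pitch) Rx(roll)).
In Python, from bench import sense, snapshot, calibration, hand_in gives the robot as it stands.
- The arm moves only by the shell command python3 -m crank 'ROWS' [FORCE]. ROWS is JSON, a list of rows, each a list of 5 numbers: the shift along the tool's x, y, z in cm, then the turn about the tool's z in rad, then the finger opening in cm, from 0 to 8.54. A call has 1 to 20 rows; each row is the pose to reach, as a shift and turn from the pose commanded when the call began, along the tool's axes at that moment; what a row does not reach only later rows make up. A row lasts 1/10 s, in which the tool goes at most 50 mm and 8.59 degrees, less where a joint would pass 70% of its speed; a pose out of reach is approached as far as the arm can. A call with a gripper value outside its range is refused whole. The fingers move at their own pace and stop on an object; FORCE is the grip in N (left out, the last holds). Time passes only in rows, so rows that repeat a pose let the fingers close. It gives the time, the measured TCP pose, the force, the opening and the grip force at its end, in the units of the state.
- sense(): the state, without advancing time (a new reading comes with each control period).
- snapshot(name): name is "scene" or "top" or "wrist"; returns (picture, depth): 384x512x3 uint8, red, green, blue; 384x512 float32, mm along the optical axis (not along the pixel's ray), 0 where there is no reading.
- calibration(name): a dict with "fovy" (degrees; the focal length in pixels is half the picture's height over the tangent of half this angle, whatever the lens; pixels are square), "cx", "cy" (the principal point, pixels), "k1" (the pictures are not rectified: a ray, as slopes to the right and down, at radius r is drawn at 1 + k1 r^2 times it, then the intrinsics apply), "rvec" (rotation vector, rad) and "tvec" (3), from world to camera coordinates, as OpenCV has them; the wrist camera has in their place "tool_from_camera" (4x4, takes a point from camera to tool coordinates, whose origin is the TCP and whose axes are the flange's). Camera axes: x right, y down, z forward; pixel columns grow to the right and rows downward; lengths in mm; the calibration is good to about 2 mm. A picture is of the moment at which its call begins: read the wrist's pose just before it. calibration takes no time and is no camera call.
- hand_in(): hands the job in; it is judged then, once.
The state is a dict: "time": time; "joint_pos": joint angles; "qd": joint speeds; "joint_efforts": joint torques, N m; "tool_pos": TCP position; "tcp_rot": TCP orientation; "ft_force": force on the tool from outside, world axes, zero at the start; "wrist_torque": the same for the moment, N m; "finger_gap": finger opening in mm; "grip_force": force on a finger pad.
Only numpy, scipy, OpenCV 4.12 (cv2) and the standard library are available. Lean on these libraries where they do the work, as an engineer would, in place of code of your own. Each camera call takes 0.05 s, during which the arm holds its last target. There are 200 camera calls.

## Task

Take the depth gauge out of its wooden holder and lower its rod gently into the narrow blind bore of the aluminium housing until it bottoms out; its sliding stop collar is pushed up by the housing's face on the way. Hold the rod pressed on the bottom with a steady 10 N or so (never more than 25 N) for one to two seconds. Then let go and leave the gauge standing in the bore, rod on the bottom and stop collar resting flush on the face, without disturbing the other parts and tools on the bench.

Things in the scene. Friction and masses are not known exactly. Their poses are not given: they have to be found in the camera images.
- stop_mid (a point): Centre of the gauge's sliding stop collar, a steel ring 30 mm in diameter and 10 mm tall round the rod; z up along the rod. Its underside is 5 mm below this point. It is pushed up the rod by the face of the housing as the rod goes down, and so marks the depth.
- stop (a joint): How far the stop collar has been pushed up the rod, m: 0 at its lowest, where it starts, with its underside 33 mm above the rod's lower end; at most 0.022. A friction fit: it takes about 1.5 N to slide (felt at the hand before the rod bottoms out), has no spring and stays where it is left.
- rod_tip (a point): Centre of the flat lower end of the gauge's rod (10 mm flat, 2 mm of taper); z up along the rod. It is 86 mm below grip_mid.
- bore_mouth (a point): Centre of the mouth of the narrow blind bore, on the flat top face of the housing; z is the bore's axis, up, square to the face. Bore 16 mm in diameter, 2 mm chamfer; its depth is unknown beforehand, between 38 and 50 mm. The face lies 64 to 84 mm above the table. The bore is 28 mm to the housing's +y side of the middle of the face.
- housing: Fixed machined aluminium housing, 100 x 120 mm in x and y, 60 mm tall, on a slightly larger dark steel base; origin at the centre of its underside, z up. Its top face has the narrow bore, four small dark bolt holes and, 58 mm from the bore on the -y side, a wide pocket (35 mm in diameter, 18 mm deep) that is not the one to gauge.
- holder: Fixed wooden holder block, 70 x 170 mm in x and y and 32 mm tall, standing on the table; origin at the centre of its underside. The depth gauge stands upright on the table through the hole (14 mm) 50 mm to its -y side; a plain plug gauge stands in the other hole (18 mm), 50 mm to its +y side.
- grip_mid (a point): Centre of the depth gauge's grip, a dark steel block 24 x 24 mm square and 40 mm tall, half-way up it; z along the rod, up, x and y square to its sides. Below it a polished rod 12 mm in diameter stands out 66 mm: 106 mm in all, about 0.2 kg. At the start the gauge stands upright in its holder, this point 86 mm above the table.
- gauge: The depth gauge; origin at the rod's lower end, z up along it.
- plug_gauge: Bystander in the other hole of the holder: a shiny pin 16 mm in diameter with a round aluminium grip 24 mm wide, its top 84 mm above the table; no collar. Leave alone. Origin at its lower end.
- turned_part: Bystander: dark flanged turned part, 60 mm wide, 52 mm tall; origin at the centre of its underside.
- ring_gauge: Bystander: steel ring lying flat, 52 mm wide, 16 mm tall; origin at the centre of its underside.
- spanner: Bystander: spanner lying towards the back of the table.
- driver: Bystander: screwdriver lying to the left.
- flange_part: Bystander: aluminium flanged part, 70 mm wide, 40 mm tall, to the right; origin at the centre of its underside.
Things that resemble listed ones, but are neither listed nor needed, are in the scene too. Leave any orange or purple look-alike of the gauge alone.

How it is judged:
By the outcome, as a careful person would: the job done as asked, in the order asked, and still so for the second after the job is handed in, with the robot touching nothing.
It also fails if it takes over 54 s, if anything falls off the work surface, if the arm or the gripper's body presses on something with over 40 N, if the wrist force passes 120 N, or if a joint passes its speed limit or range.

## Working session

There is one attempt and no reset: what is moved stays moved. The work goes in short steps, Python scripts to look and compute and a shell command to move; the robot and the scene stay as the last step left them, time stands still between calls to the robot, and variables do not carry over. Pictures are saved under pics/ and viewed, at most 10 in all, crops included, and the job is handed in when it is done.

```bash
mkdir -p pics
cat > h.py <<'E'
import numpy as np, cv2
from bench import sense, snapshot, calibration, hand_in
from scipy.spatial.transform import Rotation as Ro
def snap(n,tag):
    s=sense(); p,d=snapshot(n); cv2.imwrite(f'pics/{tag}.png',p[:,:,::-1]); np.savez(f'pics/{tag}.npz',p=p,d=d,tp=s['tool_pos'],tr=s['tcp_rot']); return s,p,d
def cam(n,tp=None,tr=None):
    c=calibration(n); f=192/np.tan(np.radians(c['fovy'])/2)
    if n=='wrist':
        T=np.array(c['tool_from_camera']); R=Ro.from_euler('xyz',tr,degrees=True).as_matrix()
        Rc=R@T[:3,:3]; o=R@T[:3,3]+np.array(tp)
    else:
        Rw=cv2.Rodrigues(np.array(c['rvec'],float))[0]; Rc=Rw.T; o=-Rw.T@np.array(c['tvec'],float).ravel()
    return c,f,Rc,o
def rays(n,uv,tp=None,tr=None):
    c,f,Rc,o=cam(n,tp,tr); uv=np.atleast_2d(uv).astype(float)
    K=np.array([[f,0,c['cx']],[0,f,c['cy']],[0,0,1]])
    # invert radial k1
    d=(uv-[c['cx'],c['cy']])/f; s=d.copy()
    for _ in range(30): s=d/(1+c['k1']*(s**2).sum(1,keepdims=True))
    return o,s,Rc
def onplane(n,uv,z,tp=None,tr=None):
    o,s,Rc=rays(n,uv,tp,tr); w=np.c_[s,np.ones(len(s))]@Rc.T
    return o+w*((z-o[2])/w[:,2])[:,None]
def points(n,uv,d,tp=None,tr=None):
    o,s,Rc=rays(n,uv,tp,tr); return o+(np.c_[s,np.ones(len(s))]*np.asarray(d,float).reshape(-1,1))@Rc.T
E
python3 - <<'E'
from h import *
for n in('top','scene'):
    s,p,d=snap(n,n+'0'); print(n,cam(n)[3], d.min(),d.max())
print(s)
E
```

```text
top [ 3.35193775e+02 -2.73092887e-01  1.28538780e+03] 0.0 2212.5854
scene [1296.28051136 -255.29005015  959.63951945] 0.0 3840.0754
{'time': 0.05, 'joint_pos': array([-7.14137481e+01,  7.51277024e+00,  8.53294007e+01,  7.36065024e-04,
        8.72611038e+01, -4.89266530e+00]), 'qd': array([ 0.0402174 ,  0.03158878, -0.15600057, -0.07950107,  0.0114237 ,
        0.05866773]), 'joint_efforts': array([ 2.49491910e-03, -5.71381974e+01, -5.02335334e+01, -2.95699956e-04,
        8.98370286e-03, -2.98625628e-05]), 'tool_pos': array([ 238.91420855, -549.83272286,  252.2675987 ]), 'tcp_rot': array([-1.79897164e+02, -9.54071207e-03,  2.34788728e+01]), 'ft_force': array([ 0.10910826, -0.31358616,  0.05942809]), 'wrist_torque': array([-0.0239263 ,  0.02300644, -0.02761185]), 'grip_force': 0.0, 'finger_gap': 85.30076358905815}
```

View pics/top0.png

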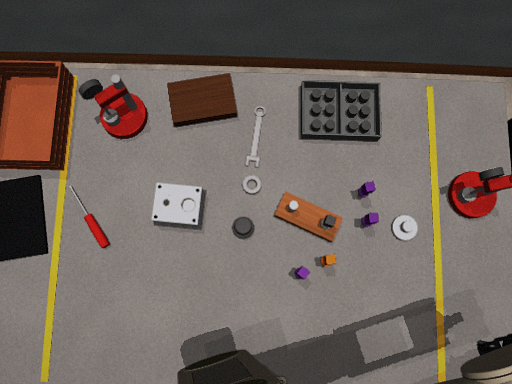

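View pics/scene0.png

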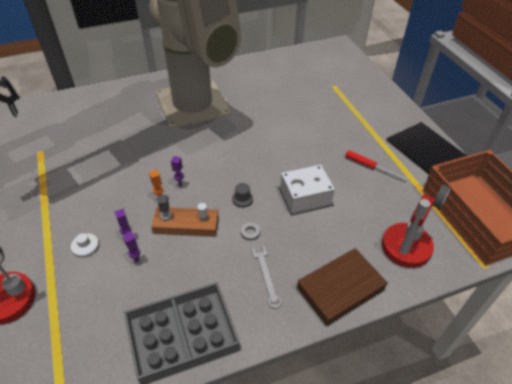

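The top view shows the holder at (308,217), with the dark gauge at (329,221) and the plug gauge at (293,206). The housing is at (178,204), with the narrow bore at (166,202) and the wide pocket at (188,205). Purple and orange look-alikes stand nearby.

Run:
```python
from h import *
z=np.load('pics/top0.npz');p,d=z['p'],z['d']
print('gauge',onplane('top',[329,221],106),'plug',onplane('top',[293,206],84))
g=p.astype(int); hsv=cv2.cvtColor(p,cv2.COLOR_RGB2HSV)
m=((hsv[...,0]<15)&(hsv[...,1]>120)&(hsv[...,2]>80)).astype(np.uint8); m[:180]=0;m[245:]=0;m[:,:270]=0;m[:,345:]=0
c=max(cv2.findContours(m,0,2)[0],key=cv2.contourArea);r=cv2.minAreaRect(c);b=onplane('top',cv2.boxPoints(r),32);print('holder',b,np.linalg.norm(np.diff(b,axis=0),axis=1),b.mean(0))
for tag,(u,v) in dict(face=(177,195),face2=(177,215),table=(220,260),grip=(329,221),bore=(166,202)).items():print(tag,points('top',[u,v],d[v,u]))
m=((g.min(2)>140)).astype(np.uint8); m[:170]=0;m[240:]=0;m[:,:140]=0;m[:,220:]=0
c=max(cv2.findContours(m,0,2)[0],key=cv2.contourArea);r=cv2.minAreaRect(c);b=onplane('top',cv2.boxPoints(r),74);print('face',b,np.linalg.norm(np.diff(b,axis=0),axis=1),b.mean(0))
print('bore',onplane('top',[166,202],74))
print(calibration('wrist'))
```

```text
gauge [[ 502.18300645 -204.05026494  106.        ]] plug [[ 541.69791357 -114.93711468   84.        ]]
holder [[ 526.98016235  -69.02031054   32.        ]
 [ 591.47046411  -96.97705199   32.        ]
 [ 522.61014358 -254.14697019   32.        ]
 [ 459.22269422 -224.88011078   32.        ]] [ 70.2892482  171.59291049  69.81774701] [ 525.07086606 -161.25611087   32.        ]
face [[564.8873765  187.00554912  68.30897138]]
face2 [[512.42561733 184.35413855  66.51894641]]
table [[402.9507707   71.94182129   3.02221331]]
grip [[ 502.07147962 -203.91416861  106.78767581]]
bore [[550.70141033 219.94001211  38.30466349]]
face [[496.72315295 250.30799551  74.        ]
 [598.72826253 246.5405658   74.        ]
 [589.32173862 123.79599323  74.        ]
 [487.69140606 129.3983285   74.        ]] [102.07465849 123.10447915 101.78462878] [543.11614004 187.51072076  74.        ]
bore [[544.53292218 213.63683902  74.        ]]
{'fovy': 61.68208812070819, 'cx': 257.61641711810057, 'cy': 194.35715145656803, 'k1': 0.0069873678084019526, 'tool_from_camera': array([[ 9.23967679e-04, -9.51148911e-01, -3.08731105e-01,
         8.03810329e+01],
       [ 9.99999078e-01,  5.71682774e-04,  1.23152923e-03,
         1.42286677e+00],
       [-9.94871428e-04, -3.08731959e-01,  9.51148563e-01,
        -1.19918491e+02],
       [ 0.00000000e+00,  0.00000000e+00,  0.00000000e+00,
         1.00000000e+00]])}
```

```bash
python3 -m crank '[[4,-2,0,0,6],[8,-4.4,0,0,6],[12,-6.6,0,0,6],[16,-8.9,0,0,6],[20,-11.2,0,0,6],[24,-13.5,0,0,6],[28,-15.7,0,0,6],[32,-18,0,0,6],[35,-19.7,0.5,0,6],[37.6,-21.1,1,0,6],[37.6,-21.1,1,0,6],[37.6,-21.1,1,0,6],[37.6,-21.1,1,0,6],[37.6,-21.1,1,0,6]]'
python3 - <<'E'
from h import *
s,p,d=snap('wrist','w1'); print(s['tool_pos'],s['tcp_rot'],s['time'])
E
```

```text
time: 1.5
tool_pos: [499.4, -207.9, 243.4]
tcp_rot: [180.0, 0.0, 23.4]
ft_force: [-0.6, 0.0, -0.3]
finger_gap: 59.7
grip_force: 0.0
[ 499.3877634  -207.92662935  243.41706593] [1.79988135e+02 5.44094836e-03 2.34006674e+01] 1.5
```

View pics/w1.png

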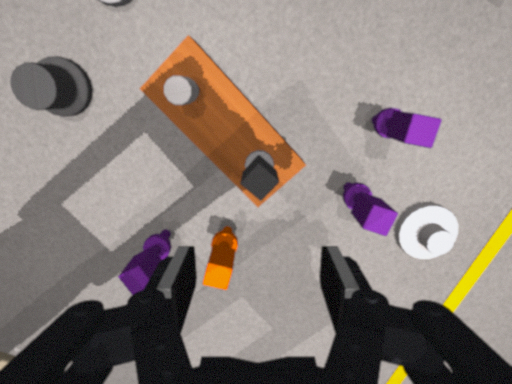

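The wrist view shows the gauge's dark square top near (261,178), its corners pointing up, down and sideways, with the collar behind it at (259,160). The plug gauge is at (181,90). I'll measure the top from depth.

```bash
cat >> h.py <<'E'
def cloud(tag,n='wrist'):
    z=np.load(f'pics/{tag}.npz'); v,u=np.nonzero(z['d']>0); return points(n,np.c_[u,v],z['d'][v,u],z['tp'],z['tr']),u,v,z
E
python3 - <<'E'
from h import *
P,u,v,z=cloud('w1')
t=P[(np.abs(P[:,2])<8)]; print('table z',np.median(t[:,2]))
k=(np.hypot(P[:,0]-502,P[:,1]+205)<40)&(P[:,2]>98)&(P[:,2]<116)
Q=P[k]; print('n',k.sum(),np.median(Q,0)); r=cv2.minAreaRect(Q[:,:2].astype(np.float32)); print(r)
k2=np.hypot(u-261,v-178)<35; 
m=np.zeros((384,512),np.uint8); m[v[k],u[k]]=255
c=max(cv2.findContours(m,0,2)[0],key=cv2.contourArea); R=cv2.minAreaRect(onplane('wrist',c[:,0],106,z['tp'],z['tr'])[:,:2].astype(np.float32)); print(R)
# plug & look holder
k=(np.hypot(P[:,0]-541,P[:,1]+115)<40)&(P[:,2]>78)&(P[:,2]<92); print('plug',P[k].mean(0),k.sum())
hsv=cv2.cvtColor(z['p'],cv2.COLOR_RGB2HSV)
E
```

```text
table z -0.5741868376271668
n 840 [ 508.14941088 -207.48420867  105.27409113]
((507.2763671875, -207.8739471435547), (24.27937126159668, 24.13778305053711), 72.1784439086914)
((508.1829528808594, -207.3896026611328), (24.83176040649414, 24.620464324951172), 71.65423583984375)
plug [ 547.32749012 -117.05030361   83.13798713] 667
```

```bash
python3 -m crank '[[0.4,0.1,0,-0.14,6],[0.77,0.3,1,-0.28,6],[0.77,0.3,3,-0.42,6],[0.77,0.3,5,-0.56,6],[0.77,0.3,7,-0.7,6],[0.77,0.3,8.5,-0.84,6],[0.77,0.3,9.3,-0.848,6],[0.77,0.3,9.3,-0.848,6],[0.77,0.3,9.3,-0.848,6],[0.77,0.3,9.3,-0.848,6]]'
python3 - <<'E'
from h import *
s,p,d=snap('wrist','w2'); print(s['tool_pos'],s['tcp_rot'],s['time'],s['joint_pos'])
P,u,v,z=cloud('w2')
k=(np.hypot(P[:,0]-507,P[:,1]+207)<30)&(P[:,2]>98)&(P[:,2]<112)
print(k.sum(),np.median(P[k],0))
m=np.zeros((384,512),np.uint8); m[v[k],u[k]]=255
c=max(cv2.findContours(m,0,2)[0],key=cv2.contourArea); print(cv2.boundingRect(c),cv2.minAreaRect(onplane('wrist',c[:,0],106,z['tp'],z['tr'])[:,:2].astype(np.float32)))
E
```

```text
time: 2.55
tool_pos: [508.8, -207.2, 151.6]
tcp_rot: [179.9, 0.0, 71.9]
ft_force: [-0.1, -0.1, -0.1]
finger_gap: 59.8
grip_force: 0.0
[ 508.77725284 -207.17959472  151.62075245] [1.79885673e+02 2.11339422e-02 7.19385230e+01] 2.55 [-2.75032299e+01  3.66568750e+00  1.00156073e+02 -2.15629062e-03
  7.60619937e+01 -9.44125664e+00]
1742 [ 507.81379807 -205.95728712  105.31784917]
(231, 213, 42, 43) ((507.917724609375, -205.62684631347656), (25.950014114379883, 23.553436279296875), 71.92526245117188)
```

View pics/w2.png

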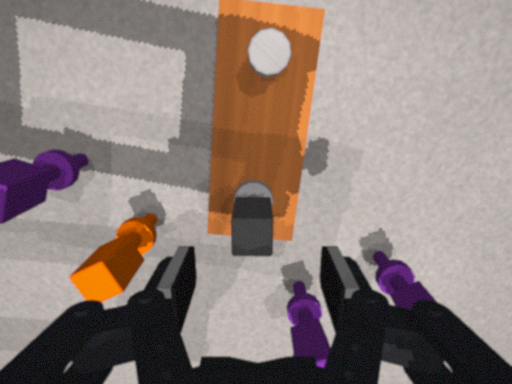

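The gauge top is square to the fingers, at columns 231–273 (centre 252), and the fingers' mid-column is about 258. The gauge therefore sits 1.5–3 mm to tool −y. I'll shift and descend around it, then check the centring.

```bash
python3 -m crank '[[0.1,-0.22,1,0,6],[0.1,-0.22,2.5,0,6],[0.1,-0.22,4,0,6],[0.1,-0.22,5.2,0,6],[0.1,-0.22,6.1,0,6],[0.1,-0.22,6.1,0,6],[0.1,-0.22,6.1,0,6]]'
python3 - <<'E'
from h import *
s,p,d=snap('wrist','w3'); print(s['tool_pos'],s['ft_force'])
cv2.imwrite('pics/w3c.png',cv2.resize(p[180:384,130:390,::-1],None,fx=2.5,fy=2.5))
E
```

```text
time: 3.3
tool_pos: [506.3, -205.0, 89.1]
tcp_rot: [-180.0, -0.0, 72.1]
ft_force: [0.7, 0.2, 1.4]
finger_gap: 59.9
grip_force: 0.0
[ 506.29864414 -205.01838521   89.09243619] [0.72616164 0.20245016 1.38686726]
```

View pics/w3c.png

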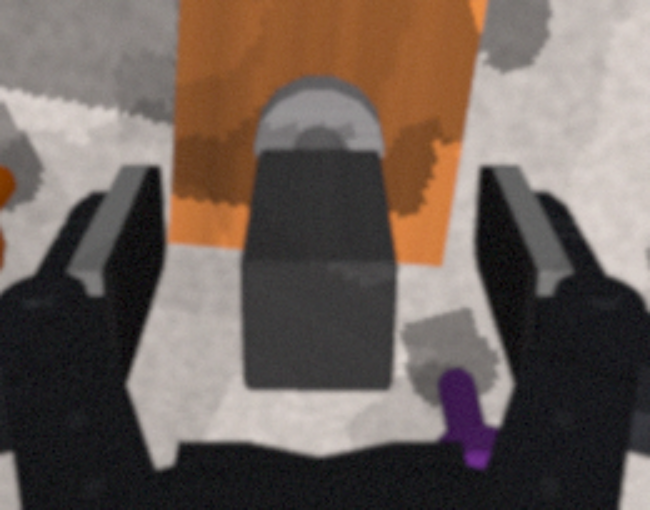

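The gauge is centred between the fingers: its mid-column is 319.5 in the crop, against 320 for the fingers. I'll close on it.

```bash
python3 -m crank '[[0,0,0,0,2],[0,0,0,0,2],[0,0,0,0,2],[0,0,0,0,2],[0,0,0,0,2],[0,0,0,0,2],[0,0,0,0,2],[0,0,0,0,2]]' 60; python3 -m crank '[[0,0,-0.2,0,2],[0,0,-0.5,0,2],[0,0,-1,0,2],[0,0,-1,0,2],[0,0,-1,0,2]]'
```

```text
time: 4.15
tool_pos: [506.7, -205.2, 90.0]
tcp_rot: [180.0, 0.0, 72.1]
ft_force: [-0.9, -0.1, 5.8]
finger_gap: 23.6
grip_force: 58.7
time: 4.65
tool_pos: [506.5, -205.1, 99.4]
tcp_rot: [180.0, 0.0, 72.1]
ft_force: [0.3, -0.4, -1.5]
finger_gap: 23.4
grip_force: 58.8
```

```bash
python3 -m crank '[[0,0,-2,0,2],[0,0,-5,0,2],[0,0,-8,0,2],[0,0,-11,0,2],[3,-0.8,-12,0,2],[6.5,-1.7,-12,0,2],[10,-2.6,-12,0,2],[13.5,-3.5,-12,0,2],[17,-4.5,-12,0,2],[20.5,-5.4,-12,0,2],[24,-6.3,-12,0,2],[27.5,-7.2,-12,0,2],[31,-8.1,-12,0,2],[34,-8.9,-12,0,2],[35.5,-9.3,-12,0,2],[35.9,-9.4,-12,0,2],[35.9,-9.4,-12,0,2],[35.9,-9.4,-12,0,2],[35.9,-9.4,-12,0,2],[35.9,-9.4,-12,0,2]]'
python3 - <<'E'
from h import *
s,p,d=snap('wrist','w4'); print(s['tool_pos'],s['tcp_rot'],s['ft_force'])
E
```

```text
time: 6.65
tool_pos: [527.6, 164.5, 219.4]
tcp_rot: [180.0, 0.0, 72.0]
ft_force: [-0.4, -0.2, -2.8]
finger_gap: 23.0
grip_force: 61.5
[527.62990468 164.471896   219.37843633] [1.79989484e+02 4.50965870e-03 7.19851509e+01] [-0.42345155 -0.21148027 -2.76704474]
```

View pics/w4.png

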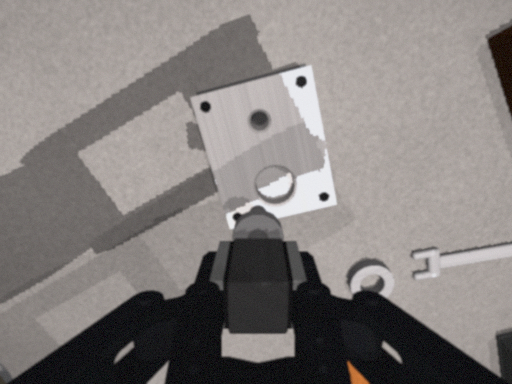

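The bore is at (260,120) and the wide pocket at (275,184). The held rod's tip shows at (258,210), with the collar and grip below it in the picture.

```bash
cat >> h.py <<'E'
def bore(tag,guess,zf,win=30,thr=90):
    z=np.load(f'pics/{tag}.npz');p=cv2.cvtColor(z['p'],cv2.COLOR_RGB2GRAY); u0,v0=guess
    m=np.zeros(p.shape,np.uint8); sl=np.s_[v0-win:v0+win,u0-win:u0+win]; m[sl]=(p[sl]<thr)*255
    cs=cv2.findContours(m,0,1)[0]; c=min(cs,key=lambda c:abs(cv2.pointPolygonTest(c,guess,True)) if cv2.contourArea(c)<40 else -cv2.contourArea(c))
    w=onplane('wrist',c[:,0],zf,z['tp'],z['tr'])[:,:2]; e=cv2.fitEllipse(w.astype(np.float32)); 
    print('px',cv2.fitEllipse(c),'world',e); return e
def totool(dxy,yaw):
    a=np.radians(yaw); return dxy[0]*np.cos(a)+dxy[1]*np.sin(a), dxy[0]*np.sin(a)-dxy[1]*np.cos(a)
E
python3 - <<'E'
from h import *
P,u,v,z=cloud('w4')
k=(np.abs(u-260)<40)&(v>85)&(v<165)&(P[:,2]>60)&(P[:,2]<90); A=np.c_[P[k][:,:2],np.ones(k.sum())]
print('face',np.median(P[k],0), np.linalg.lstsq(A,P[k][:,2],rcond=None)[0][:2]*100)
k=(np.abs(P[:,2])<8);print('table',np.median(P[k][:,2]))
zf=74
k=(u>195)&(u<335)&(v>65)&(v<228)&(P[:,2]>55)&(P[:,2]<90)
zf=np.median(P[k][:,2])
print(zf,cv2.minAreaRect(P[k][:,:2].astype(np.float32)))
for t in (70,90,110): bore('w4',(260,120),zf,20,t)
kk=(np.abs(u-260)<4)&(np.abs(v-120)<4);print('bore floor z',P[kk][:,2].min(),np.median(P[kk],0))
kk=(np.abs(u-258)<3)&(v>206)&(v<214);print('tip?',P[kk][::6])
c=cv2.resize(z['p'][90:250,190:340,::-1],None,fx=3.7,fy=3.7,interpolation=cv2.INTER_CUBIC);cv2.imwrite('pics/w4c.png',c)
E
```

```text
face [547.33951967 210.48161443  66.54659634] [-0.10689477 -0.0890952 ]
table -0.504472048908724
66.58627193902595 ((545.3732299804688, 186.91929626464844), (120.295166015625, 100.30888366699219), 86.0982894897461)
px ((258.98583984375, 117.80213928222656), (10.98962688446045, 13.856870651245117), 97.35176849365234) world ((548.2335815429688, 217.44068908691406), (8.870575904846191, 11.46270751953125), 65.21060180664062)
px ((259.0906066894531, 118.5009994506836), (13.329030990600586, 16.16241455078125), 97.65303802490234) world ((548.139892578125, 216.86627197265625), (10.770904541015625, 13.38183879852295), 65.02401733398438)
px ((259.06280517578125, 119.60218811035156), (17.40460968017578, 17.690793991088867), 158.89466857910156) world ((547.835205078125, 216.0016326904297), (14.256590843200684, 14.494805335998535), 47.67819595336914)
bore floor z 19.963185286311045 [547.59658204 211.67098198  21.62924571]
tip? [[529.6444824  167.37235905 134.9216472 ]
 [530.34696857 167.33111409 137.33410708]
 [530.92964132 166.96305972 138.78073961]
 [534.18251471 175.2283966  163.99368625]
 [534.85271276 175.47565418 166.77116534]
 [532.40130964 175.34762877 167.6724106 ]]
```

View pics/w4c.png

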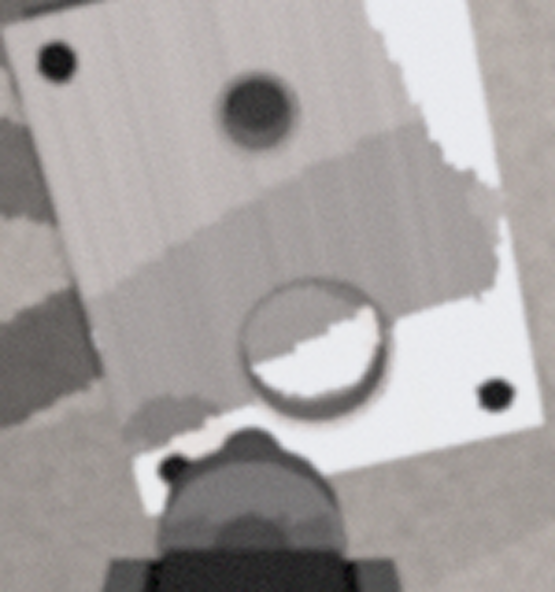

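Run:
```python
from h import *
z=np.load('pics/w4.npz');tp,tr=z['tp'],z['tr']
for uv,h in (((258.1,205.7),129.4),((258.0,225),168)):
    w=onplane('wrist',uv,h,tp,tr)[0]; print('gauge apparent in tool',totool(w[:2]-tp[:2],tr[2]))
w=onplane('wrist',(259.5,120),67,tp,tr)[0]; print('bore',w,totool(w[:2]-tp[:2],tr[2]))
```

```text
gauge apparent in tool (np.float64(2.305252642377551), np.float64(2.4509330207348543))
gauge apparent in tool (np.float64(4.513747962877834), np.float64(2.3269881474990104))
bore [548.10780942 215.6759971   67.        ] (np.float64(55.026959388543304), np.float64(3.6384463617133864))
```

```bash
python3 -m crank '[[2,0.1,1,0,2],[4.2,0.1,2,0,2],[4.2,0.1,3.5,0,2],[4.2,0.1,4.6,0,2],[4.2,0.1,5.2,0,2],[4.2,0.1,5.2,0,2],[4.2,0.1,5.2,0,2],[4.2,0.1,5.2,0,2]]'
python3 - <<'E'
from h import *
s,p,d=snap('wrist','w5'); print(s['tool_pos'],s['tcp_rot'],s['ft_force'])
cv2.imwrite('pics/w5c.png',cv2.resize(p[130:230,195:325,::-1],None,fx=6,fy=6,interpolation=cv2.INTER_CUBIC))
E
```

```text
time: 7.5
tool_pos: [541.8, 204.9, 168.2]
tcp_rot: [179.9, -0.0, 72.0]
ft_force: [-0.1, -0.2, -2.3]
finger_gap: 23.5
grip_force: 61.5
[541.83043398 204.88620899 168.22382211] [ 1.79931158e+02 -4.04043160e-02  7.20408800e+01] [-0.09161161 -0.17067799 -2.2989888 ]
```

View pics/w5c.png

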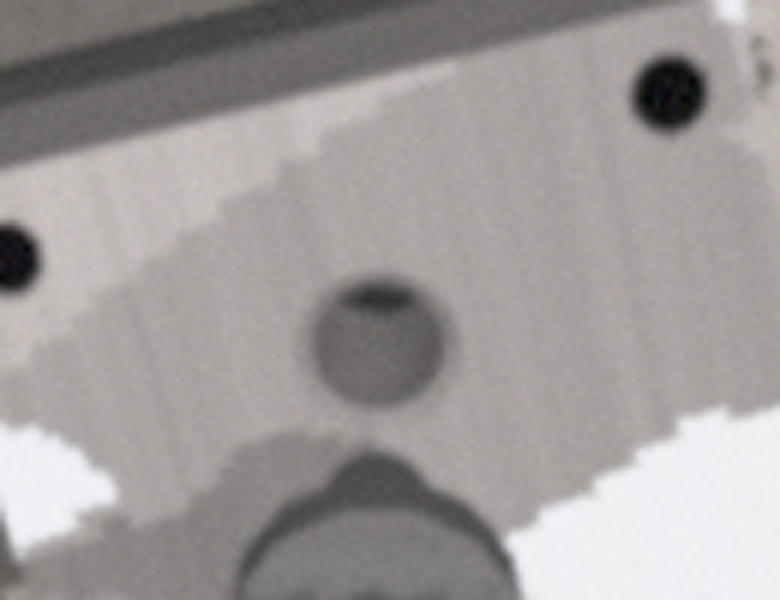

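The bore mouth is at crop (379,339), pixel (258.2,186.5). The rod's far edge is at crop (375,452), pixel (257.6,205.4), and they line up laterally.

Run:
```python
from h import *
z=np.load('pics/w5.npz');tp,tr=z['tp'],z['tr']
T=lambda uv,h: np.array(totool(onplane('wrist',uv,h,tp,tr)[0][:2]-tp[:2],tr[2]))
t=T((257.6,205.4),78.2); 
for n,uv,h in (('mouth',(258.2,186.5),67),('inner',(258.0,187.2),65)): 
    b=T(uv,h); print(n,b,'tip',t-[5,0],'delta',b-t+[5,0])
for e in((245,187),(270.8,187)):print(T(e,67))
P,u,v,_=cloud('w5');k=(np.abs(u-290)<20)&(v>180)&(v<200);print('face',np.median(P[k][:,2]))
# table-side check of the held gauge axis: roll/pitch nominal
```

```text
mouth [12.93171731  2.62824729] tip [-2.42231869  2.19406389] delta [15.354036   0.4341834]
inner [11.80766695  2.49091721] tip [-2.42231869  2.19406389] delta [14.22998564  0.29685332]
[12.5519989  -6.84597581]
[12.56237507 11.6738174 ]
face 66.5556794515283
```

```bash
python3 -m crank '[[0.7,0.02,0,0,2],[1.3,0.04,0,0,2],[1.48,0.04,0,0,2],[1.48,0.04,0,0,2],[1.48,0.04,0.3,0,2],[1.48,0.04,0.6,0,2],[1.48,0.04,0.9,0,2],[1.48,0.04,1.2,0,2],[1.48,0.04,1.4,0,2],[1.48,0.04,1.6,0,2],[1.48,0.04,1.8,0,2],[1.48,0.04,1.8,0,2],[1.48,0.04,1.8,0,2]]'; python3 -c "
from h import *
s=sense();print(s['ft_force'],s['wrist_torque'])"
```

```text
time: 8.85
tool_pos: [546.3, 219.1, 149.3]
tcp_rot: [-180.0, -0.0, 72.1]
ft_force: [0.4, -0.2, -1.2]
finger_gap: 23.5
grip_force: 61.5
[ 0.449363   -0.1500558  -1.23385631] [ 0.02149929  0.09960073 -0.03926454]
```

```bash
python3 -m crank '[[0,0,0.2,0,2],[0,0,0.5,0,2],[0,0,0.8,0,2],[0,0,1.1,0,2],[0,0,1.4,0,2],[0,0,1.7,0,2],[0,0,1.9,0,2],[0,0,2.1,0,2],[0,0,2.1,0,2],[0,0,2.1,0,2]]'; python3 -m crank '[[0,0,0.1,0,2],[0,0,0.2,0,2],[0,0,0.3,0,2],[0,0,0.4,0,2],[0,0,0.5,0,2],[0,0,0.6,0,2],[0,0,0.7,0,2],[0,0,0.8,0,2],[0,0,0.8,0,2]]'
```

```text
time: 9.85
tool_pos: [546.3, 219.1, 128.3]
tcp_rot: [180.0, -0.0, 72.1]
ft_force: [-0.2, 0.2, -1.3]
finger_gap: 23.4
grip_force: 61.5
time: 10.75
tool_pos: [546.3, 219.1, 120.1]
tcp_rot: [-180.0, -0.0, 72.1]
ft_force: [-0.4, -0.1, -1.4]
finger_gap: 23.2
grip_force: 61.6
```

```bash
python3 -m crank '[[0,0,0.1,0,2],[0,0,0.2,0,2],[0,0,0.3,0,2],[0,0,0.4,0,2],[0,0,0.5,0,2],[0,0,0.5,0,2]]'; python3 -m crank '[[0,0,0.05,0,2],[0,0,0.1,0,2],[0,0,0.15,0,2],[0,0,0.15,0,2]]'
```

```text
time: 11.35
tool_pos: [546.3, 219.1, 115.1]
tcp_rot: [-180.0, 0.0, 72.1]
ft_force: [0.3, 0.3, -0.7]
finger_gap: 23.2
grip_force: 61.6
time: 11.75
tool_pos: [546.3, 219.1, 113.7]
tcp_rot: [180.0, -0.0, 72.1]
ft_force: [0.1, -0.3, -0.8]
finger_gap: 23.1
grip_force: 61.6
```

```bash
python3 -m crank '[[0,0,0.05,0,2],[0,0,0.1,0,2],[0,0,0.1,0,2]]'
```

```text
time: 12.05
tool_pos: [546.3, 219.1, 112.7]
tcp_rot: [-180.0, 0.0, 72.1]
ft_force: [0.1, -0.8, -0.8]
finger_gap: 23.5
grip_force: 61.6
```

```bash
python3 -m crank '[[0,0,0.03,0,2],[0,0,0.06,0,2],[0,0,0.06,0,2]]'|grep -E 'pos|force'
```

```text
tool_pos: [546.4, 219.1, 112.5]
ft_force: [-2.5, 0.5, 2.4]
grip_force: 62.0
```

```bash
python3 -m crank '[[0,0,0.03,0,2],[0,0,0.06,0,2],[0,0,0.06,0,2]]'|grep -E 'pos|force'
```

```text
tool_pos: [546.4, 219.2, 112.5]
ft_force: [-3.4, -0.6, 7.4]
grip_force: 62.7
```

```bash
python3 -m crank '[[0,0,0.03,0,2],[0,0,0.06,0,2],[0,0,0.06,0,2]]'|grep -E 'pos|force'
```

```text
tool_pos: [546.5, 219.2, 112.4]
ft_force: [-5.6, -1.1, 10.9]
grip_force: 63.2
```

The rod bottomed at 112.5, which makes the bore about 44.5 mm deep and within the stated range. The force is about 11 N, so I'll hold here.

```bash
python3 -m crank '[[0,0,0,0,2],[0,0,0,0,2],[0,0,0,0,2],[0,0,0,0,2],[0,0,0,0,2],[0,0,0,0,2],[0,0,0,0,2],[0,0,0,0,2],[0,0,0,0,2],[0,0,0,0,2],[0,0,0,0,2],[0,0,0,0,2]]'
```

```text
time: 14.15
tool_pos: [546.5, 219.2, 112.4]
tcp_rot: [180.0, -0.0, 72.1]
ft_force: [-5.4, -1.4, 10.7]
finger_gap: 23.0
grip_force: 63.2
```

```bash
python3 -m crank '[[0,0,-0.04,0,2],[0,0,-0.08,0,2],[0,0,-0.12,0,2],[0,0,-0.12,0,2]]'; python3 -m crank '[[0,0,0,0,2.6],[0,0,0,0,3],[0,0,0,0,4],[0,0,0,0,5],[0,0,0,0,6],[0,0,0,0,6],[0,0,0,0,6],[0,0,0,0,6]]'
```

```text
time: 14.55
tool_pos: [546.4, 219.1, 112.5]
tcp_rot: [180.0, -0.0, 72.1]
ft_force: [-2.4, -1.2, 5.6]
finger_gap: 23.1
grip_force: 62.2
time: 15.35
tool_pos: [546.3, 219.1, 112.2]
tcp_rot: [180.0, 0.0, 72.1]
ft_force: [-0.3, -0.2, -0.3]
finger_gap: 59.8
grip_force: 0.0
```

Run:
```python
from h import *
s,p,d=snap('wrist','w6'); print(s['ft_force'])
cv2.imwrite('pics/w6c.png',cv2.resize(p[130:384,100:410,::-1],None,fx=2.3,fy=2.3))
```

```text
[-0.27152109 -0.24659126 -0.30168378]
```

View pics/w6c.png

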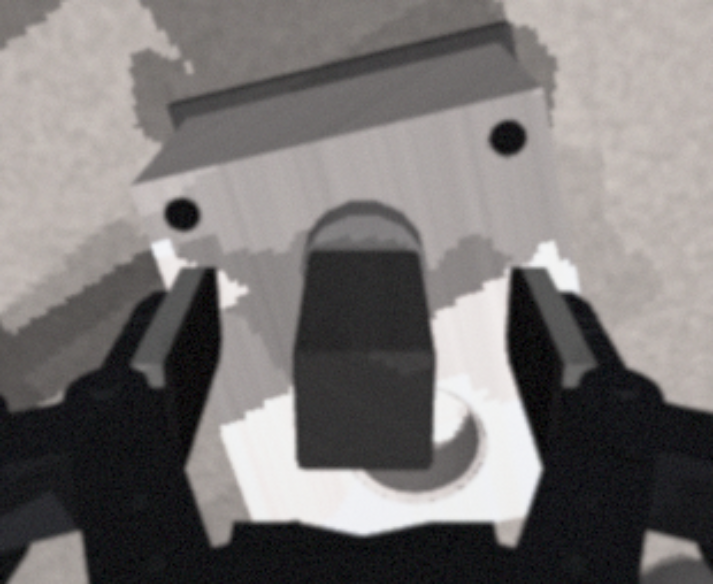

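The gauge stands free between the open fingers, with the collar on the face and clearance on both sides. I'll retreat straight up and check it.

```bash
python3 -m crank '[[0,0,-0.5,0,6],[0,0,-1.5,0,6],[0,0,-3,0,6],[0,0,-5,0,6],[0,0,-8,0,6],[0,0,-11,0,6],[0,0,-13,0,6],[0,0,-13,0,6],[0,0,-13,0,6],[0,0,-13,0,6]]'
python3 - <<'E'
from h import *
s,p,d=snap('wrist','w7'); print(s['tool_pos'])
P,u,v,z=cloud('w7'); tp=z['tp']
k=(np.hypot(P[:,0]-547,P[:,1]-218)<25)
for lo,hi in((120,140),(74,84),(62,70)):
    q=P[k&(P[:,2]>lo)&(P[:,2]<hi)]; print(len(q),np.median(q,0) if len(q) else '')
q=P[k&(P[:,2]>120)&(P[:,2]<140)];print('top tilt %',np.linalg.lstsq(np.c_[q[:,:2],np.ones(len(q))],q[:,2],rcond=None)[0][:2]*100)
k=(np.hypot(P[:,0]-547,P[:,1]-187)<60)&(np.abs(P[:,2]-66.5)<3);print('face',np.median(P[k][:,2]))
E
```

```text
time: 16.4
tool_pos: [545.7, 218.9, 241.3]
tcp_rot: [-179.9, 0.1, 72.1]
ft_force: [-0.5, -0.0, 0.1]
finger_gap: 60.1
grip_force: 0.0
[545.71454131 218.88244955 241.25378059]
975 [547.67211122 217.60910583 127.55344694]
163 [551.03423893 226.36088663  76.5808149 ]
1096 [550.79337411 227.6149537   66.52572796]
top tilt % [-1.66162034 -6.34705825]
face 66.60375051659963
```

View pics/w7.png

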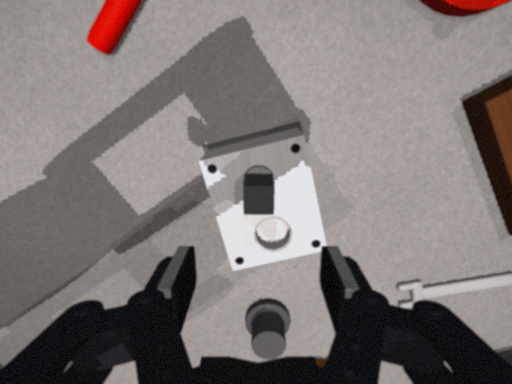

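The gauge stands upright in the bore. The collar top reads 10.0 mm above the face, so it is flush, and the grip top is at about 128 mm, so the rod is still on the bottom. I'll hand it in.

```bash
python3 -c "
from bench import hand_in
print(hand_in())"
```

```text
the job is handed in; nothing more can be done
None
```

The job is handed in: the gauge stands in the bore, about 45 mm deep, with the rod on the bottom and the collar flush on the face, after about 1.4 s pressed at roughly 11 N; I saw no other parts touched, though I took no final overview picture.

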